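# Load the engraving carrier plate into the vacuum fixture and pump it down

## Task

Draw the carrier plate with the long narrow tongue out from under the clear storage riser, seat it fully home, flat and square in the pocket of the vacuum fixture (tongue between the tall cheeks, lowered in and not dropped), and let go of it. Then, with the plate seated, push the fixture's pump knob right down to its stop, hold it there for a moment and let it come back up. Leave the other plate and everything else on the bench where it is.

Things in the scene. Friction and masses are not known exactly. Their poses are not given: they have to be found in the camera images.
- plate: Carrier plate: bare aluminium, T-shaped from above, 20 thick, 0.3-0.5 kg. Broad body 90 (x) by 62 (y) mm with eight small dark sockets on top; tongue 30 wide from the middle of its -x end (x = -45 to -105). Origin: centre of the body's underside; z up; centre of mass at x = -18. Starts flat on the bench in one of the riser's bays, body under the shelf, only the tongue out.
- short_plate: The other plate, a bystander: same aluminium and 90 by 62 by 20 mm body, but a shorter, wider tongue (40 long, 46 wide) and two large dark sockets. Origin and axes as for the carrier plate. It lies in the other bay of the riser.
- riser: Fixed storage riser: clear shelf 118 (x) by 176 (y) mm, underside 34, top 42 mm above the bench, on three wooden walls 8 thick at y = -80, 0, 80. Two bays 72 wide centred at y = -40 and 40, the bench is their floor; open at the front (-x), 8 mm high lip at the back (x = 109 to 117). Origin: on the bench under the middle of the shelf's front edge; shelf from x = 0 to 118.
- fixture: Fixed vacuum fixture: dark steel base 234 (x) by 130 (y) mm, 12 thick, with grey pocket walls on its +x side and a pump on its -x side (x = -86). Origin: centre of the base's underside, on the bench; z up.
- pocket (a point): Where the seated carrier plate's origin goes: on the pocket floor, 12 mm above the bench, x = 47 mm in the fixture. Axes as the fixture; the seated plate has the same axes (tongue to -x, to the pump). 1.5 mm clearance each side of the plate, 4 mm lead-in bevels. In this frame the back wall (x = 46 to 60) and side walls (x = 14 to 46, 12.5 thick) rise 14 mm above the floor.
- finger_gap (a point): Middle of the open finger gaps, on the pocket floor, at x = -14 mm from point pocket. From x = -46 to 14 mm of the pocket both sides are open, down to the base: room for fingers that hold the plate's body across its 62 mm width.
- cheeks (a point): Middle of the tops of the two tall grey cheeks that flank the tongue slot: 43 mm above the pocket floor (55 above the bench), slot 33 mm wide, each cheek 56 long (x) and 29.5 thick, from 16.5 to 46 mm either side; 74 mm from point pocket towards -x. Their +x faces stand 46.5 mm from point pocket. The tongue cannot be held between them.
- pump (a joint): Travel of the pump knob in m: 0 = up, 0.016 = fully down on its stop. Spring return; takes about 2 N at the top and 7 N at the stop.
- pump_top (a point): Centre of the top face of the round black pump knob (38 mm across), 89 mm above the bench when up; pressed straight down. It stands on a 42 mm steel cylinder at the end of the fixture, beyond the tongue.
- bur_jar: Bystander: round clear jar of burs, 56 mm across, about 75 mm high over the burs, standing between riser and fixture. Origin: centre of underside.
- shelf_jar: Bystander: round clear jar of burs, 48 mm across, about 65 mm high, standing on the riser's shelf. Origin: centre of underside.
- dapping_block: Bystander: steel cube of 50 mm, between riser and fixture. Origin: centre of underside.
- hammer: Bystander: small hammer, 200 mm long, lying beyond riser and fixture. Origin: its middle, at the bench.
- pliers: Bystander: pliers, 125 mm long, 12 mm high, lying near the middle of the bench towards the robot. Origin: at the rivet, at the bench.
- charcoal_block: Bystander: black charcoal block 60 by 100 by 25 mm lying in the middle of the bench, between the jar or cube and the hammer. Origin: centre of underside.

How it is judged:
By the outcome, as a careful person would: the job done as asked, in the order asked, and still so for the second after the job is handed in, with the robot touching nothing.
It also fails if it takes over 64 s, if anything falls off the work surface, if the arm or the gripper's body presses on something with over 40 N, if the wrist force passes 120 N, or if a joint passes its speed limit or range.

## Robot

A 6-joint arm with a two-finger parallel gripper is mounted at the origin on the work surface. World frame = base frame: x ahead of the robot, y to its left, z up, the work surface at z = 0. Lengths are in m, angles in degrees, forces in N, time in s.
With the tool pointing down it reaches from about 0.4 to 0.825 m from the base axis. Payload 7 kg.
Tool frame: the origin (TCP) lies midway between the tips of the shut fingers; the grasp point (between the pads) lies 19 mm behind it; z points along the fingers, y is the direction in which the jaws open and shut (so a half turn about z gives the same grasp; the last joint's range is limited). The gripper opens to 88 mm and grips with 3 to 60 N. Pads are 19 mm wide; open, the fingers measure 130 mm over their backs; the gripper's body (78 mm by 193 mm) begins 47 mm behind the grasp point.
Start: joints at [-47.836, 20.546, 0.682, 0, -70.136, -16.507], TCP at [0.292, -0.608, 0.227] pointing down, gripper open.
Joint ranges: [-176.03, 176.03], [-82.01, 121.73], [-58.28, 71.71], [-173.87, 95.51], [-174.79, -0.11], [-173.66, 173.66]. Speed limits (degrees/s): [136.94, 136.94, 172.46, 180, 180, 180].

## Interface

Orientations are given as a 3x3 rotation matrix whose columns are the frame's x, y, z axes.
In Python, from rig import robot gives the robot as it stands. Calls block until the motion is done:
- robot.goto(position, orientation): joint-space move of the TCP to a pose.
- robot.servo_line(position, ori=None, speed=0.15): straight line of the TCP; ori=None keeps the orientation; speed is the mean speed in m/s.
- robot.movej(angles): joint-space move.
- robot.move_gripper(opening): opening from 0.0 (shut) to 1.0 (fully open); the grip force is fixed at half the most; returns when the fingers have stopped.
- robot.dwell(seconds).
- robot.ik(position, orientation): joint angles nearest the present ones, or None.
- robot.grab_frame(name): name is "scene" or "top"; returns (picture, depth): 480x640x3 uint8, red, green, blue; 480x640 float32, m along the optical axis (not along the pixel's ray), 0 where there is no reading.
- robot.camera_info(name): a dict with "vfov" (degrees; the focal length in pixels is half the picture's height over the tangent of half this angle, whatever the lens; pixels are square), "cx", "cy" (the principal point, pixels), "k1" (the pictures are not rectified: a ray, as slopes to the right and down, at radius r is drawn at 1 + k1 r^2 times it, then the intrinsics apply), "view" (4x4, takes a point from world to camera coordinates). Camera axes: x right, y down, z forward; pixel columns grow to the right and rows downward; lengths in m; the calibration is good to about 2 mm. A picture is of the moment at which its call begins. camera_info takes no time and is no camera call.
A pose or a line that the arm cannot do raises robot.Unreachable and nothing moves.
- robot.job_done(): hands the job in, once; it reports no verdict.
Readings, each from a call of its own:
- robot.read_t(): time.
- robot.read_qpos(): joint angles.
- robot.read_qvel(): joint speeds.
- robot.read_effort(): joint torques, N m.
- robot.read_position(): TCP position.
- robot.read_tcp_rot(): TCP orientation.
- robot.read_force(): force on the tool from outside, world axes, zero at the start.
- robot.read_ft_torque(): the same for the moment, N m.
- robot.read_grip_width(): opening from 0.0 (shut) to 1.0 (fully open).
Only numpy, scipy, OpenCV 4.12 (cv2) and the standard library are available. Lean on these libraries where they do the work, as an engineer would, in place of code of your own. Each camera call takes 0.05 s, during which the arm holds its last target.

## Working session

There is one attempt and no reset: what is moved stays moved. The work goes in short steps, each a Python script; the robot and the scene stay as the last script left them, time stands still between calls to the robot, and variables do not carry over. Pictures are saved under pics/ and viewed, and the job is handed in when it is done.

```bash
ls; mkdir -p pics
python3 - <<'E'
from rig import robot
import cv2,numpy as np
for n in("scene","top"):
    p,d=robot.grab_frame(n); cv2.imwrite(f"pics/{n}0.png",p[:,:,::-1]); np.save(f"{n}0.npy",d); print(robot.camera_info(n))
print(robot.read_t(),robot.read_tcp_rot(),robot.read_force())
E
```

```text
pics
{'vfov': 43.65550844550873, 'cx': 309.60889725334687, 'cy': 235.9309766423145, 'k1': -0.08653923899022424, 'view': array([[-0.35098497,  0.93637554, -0.00322402,  0.20504153],
       [ 0.65442773,  0.24283598, -0.71606915, -0.32882467],
       [-0.66972673, -0.2534394 , -0.6980219 ,  1.71475641],
       [ 0.        ,  0.        ,  0.        ,  1.        ]])}
{'vfov': 42.30054346799197, 'cx': 316.440650645628, 'cy': 241.05877004155602, 'k1': -0.11620175693254559, 'view': array([[ 0.02703587, -0.99921651, -0.02890392,  0.00272316],
       [-0.98088888, -0.02094447, -0.19343819,  0.63018883],
       [ 0.19268126,  0.03358131, -0.98068661,  1.11830835],
       [ 0.        ,  0.        ,  0.        ,  1.        ]])}
0.1 [[-9.01437754e-01 -4.32908002e-01 -7.98419509e-04]
 [-4.32908702e-01  9.01436897e-01  1.25568803e-03]
 [ 1.76127408e-04  1.47756735e-03 -9.99998893e-01]] [-0.61081229  0.41474406  0.49307379]
```

View pics/scene0.png

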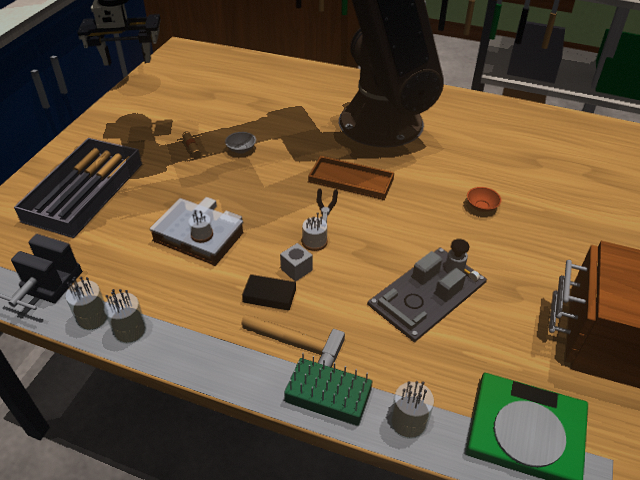

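View pics/top0.png

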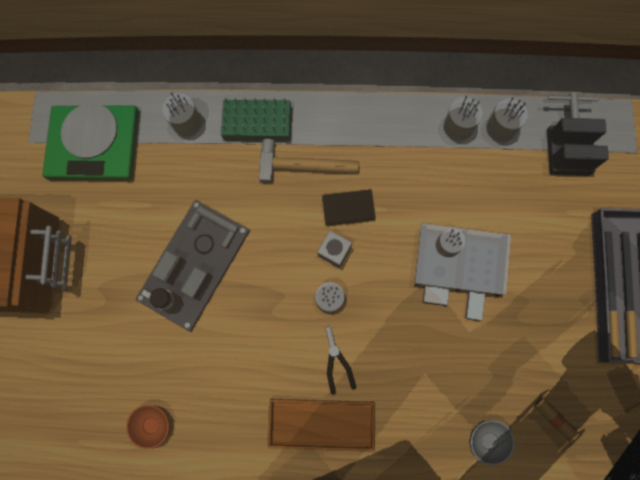

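The top view shows the riser at about (462,260), with the long narrow tongue sticking out at (476,305) and the short one at (437,295). The fixture is at about (193,265) with its pump at (160,298). Next I'll zoom in and measure.

```bash
cat > h.py <<'E'
import numpy as np, cv2
from rig import robot
def K(n):
    c=robot.camera_info(n); f=240/np.tan(np.radians(c['vfov']/2)); return c,f
def ray(n,uv):
    c,f=K(n); uv=np.atleast_2d(np.array(uv,float))
    d=(uv-[c['cx'],c['cy']])/f; s=d.copy()
    for _ in range(20): s=d/(1+c['k1']*(s**2).sum(1,keepdims=True))
    V=np.array(c['view']); R=V[:3,:3]; o=-R.T@V[:3,3]
    return o, np.c_[s,np.ones(len(s))]@R
def onz(n,uv,z):
    o,r=ray(n,uv); t=(z-o[2])/r[:,2]; return o+r*t[:,None]
def proj(n,P):
    c,f=K(n); P=np.atleast_2d(P); V=np.array(c['view']); q=P@V[:3,:3].T+V[:3,3]
    s=q[:,:2]/q[:,2:]; s=s*(1+c['k1']*(s**2).sum(1,keepdims=True)); return s*f+[c['cx'],c['cy']]
def bydepth(n,d,uv):
    o,r=ray(n,uv); uv=np.atleast_2d(uv).astype(int); return o+r*d[uv[:,1],uv[:,0]][:,None]
def crop(n,img,u0,v0,w,h,s,name):
    cv2.imwrite(name,cv2.resize(img[v0:v0+h,u0:u0+w],None,fx=s,fy=s,interpolation=cv2.INTER_CUBIC))
E
python3 - <<'E'
from h import *
t=cv2.imread('pics/top0.png'); s=cv2.imread('pics/scene0.png')
g=lambda i:(255*(i/255.)**.6).astype('uint8')
crop(0,g(t),400,210,125,115,6,'pics/t_riser.png')
crop(0,g(t),130,190,130,145,4,'pics/t_fix.png')
crop(0,g(s),145,180,105,90,6,'pics/s_riser.png')
crop(0,g(s),360,230,135,115,5,'pics/s_fix.png')
E
```

```text
(no output)
```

View pics/t_riser.png

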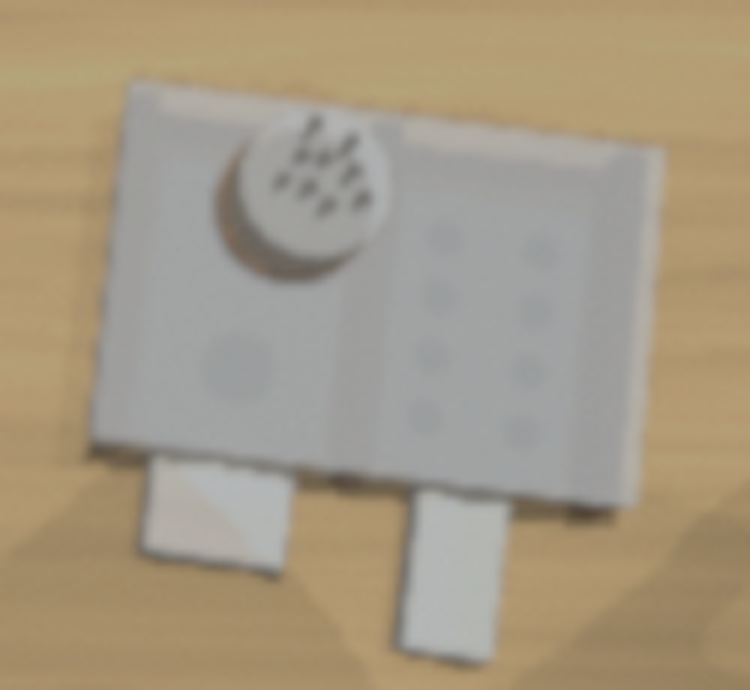

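View pics/t_fix.png

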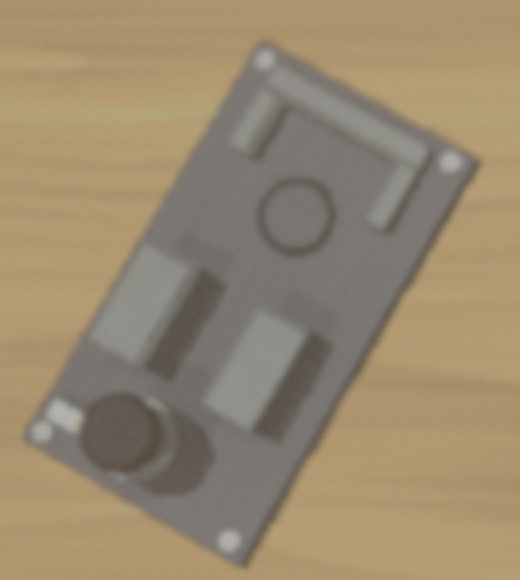

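View pics/s_riser.png

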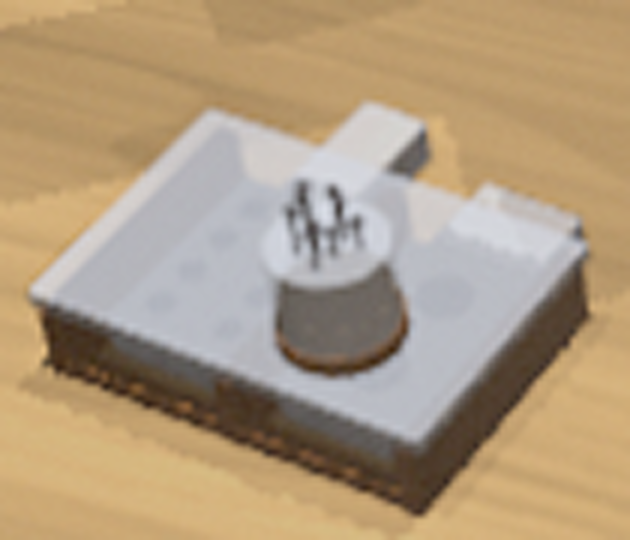

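View pics/s_fix.png

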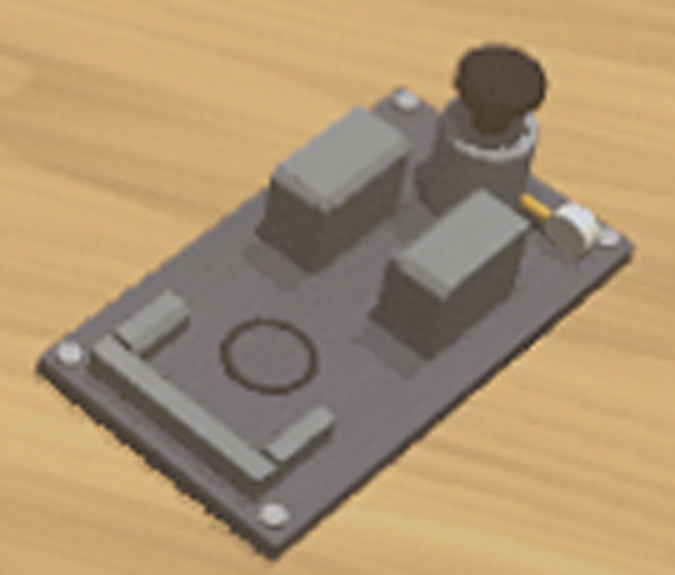

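Run:
```python
from h import *
for n in('top','scene'):
    o,_=ray(n,[[320,240]]); print(n,o)
t=cv2.imread('pics/top0.png'); s=cv2.imread('pics/scene0.png')
off=lambda pts,u,v,k:(np.array(pts,float)+.5)/k-.5+[u,v]
# base by saturation mask
for n,img,box in(('top',t,(130,190,130,145)),('scene',s,(360,230,135,115))):
    u,v,w,h=box; c=cv2.GaussianBlur(img[v:v+h,u:u+w],(3,3),0)
    hsv=cv2.cvtColor(c,cv2.COLOR_BGR2HSV); 
    th,m=cv2.threshold(hsv[:,:,1],0,255,cv2.THRESH_BINARY_INV+cv2.THRESH_OTSU)
    cs,_=cv2.findContours(m,cv2.RETR_EXTERNAL,cv2.CHAIN_APPROX_NONE)
    k=max(cs,key=cv2.contourArea)[:,0]+[u,v]
    P=onz(n,k,.012)[:,:2]*1000
    print(n,th,cv2.minAreaRect(P.astype(np.float32)))
    np.save(f'base_{n}.npy',P)
print('top base corners z12',onz('top',off([[262,42],[480,162],[245,565],[25,437]],130,190,4),.012)*1000)
print('scene base z12',onz('scene',off([[38,366],[272,556],[632,250],[400,88]],360,230,5),.012)*1000)
print('screws top',onz('top',off([[264,60],[451,161],[229,541],[40,431]],130,190,4),.012)*1000)
print('screws scene',onz('scene',off([[69,352],[274,514],[608,238],[407,101]],360,230,5),.012)*1000)
print('knob top',onz('top',off([[121,433]],130,190,4),.089)*1000, 'scene',onz('scene',off([[501,78]],360,230,5),.089)*1000)
print('tongue z20 top',onz('top',off([[400,650],[492,660],[415,488],[511,500]],400,210,6),.02)*1000)
print('short z20 top',onz('top',off([[143,553],[279,573],[152,455],[294,472]],400,210,6),.02)*1000)
print('shelf z42 top',onz('top',off([[133,81],[665,148],[635,507],[93,440]],400,210,6),.042)*1000)
print('shelf z42 scene',onz('scene',off([[213,110],[30,297],[420,440],[588,248]],145,180,6),.042)*1000)
print('sockets z20 (through shelf)',onz('top',off([[446,240],[440,297],[433,355],[426,416],[541,251],[536,312],[529,373],[522,433]],400,210,6),.02)*1000)
```

```text
top [ 0.40259453 -0.02163426  1.21869132]
scene [1.43557668 0.32244142 0.96213739]
top 83.0 ((587.5148315429688, 265.8363037109375), (129.33648681640625, 231.70066833496094), 62.37332534790039)
scene 92.0 ((575.7412109375, 270.3539123535156), (135.36631774902344, 264.82427978515625), 62.41525650024414)
top base corners z12 [[719.15627131 268.51748698  12.        ]
 [659.10265282 153.91751352  12.        ]
 [455.66039463 260.205122    12.        ]
 [515.02608735 375.20621159  12.        ]]
scene base z12 [[666.14215238 156.28759037  12.        ]
 [725.71892442 268.6259359   12.        ]
 [518.03217089 375.91343272  12.        ]
 [456.65141172 262.58294904  12.        ]]
screws top [[709.74738864 266.8444679   12.        ]
 [659.31694813 168.54145486  12.        ]
 [467.08111284 268.85751966  12.        ]
 [518.24216553 367.77704282  12.        ]]
screws scene [[654.64214511 166.09793544  12.        ]
 [705.8288763  264.60201846  12.        ]
 [514.70425647 365.11035697  12.        ]
 [463.61845117 267.1977783   12.        ]]
knob top [[511.08553772 304.32385147  89.        ]] scene [[
[... 512 characters left out ...]
96711637   42.        ]
 [ 538.4239695  -344.6952664    42.        ]
 [ 556.49205166 -171.64339784   42.        ]]
shelf z42 scene [[ 538.69293292 -344.30425979   42.        ]
 [ 657.00783059 -355.89529562   42.        ]
 [ 672.46865587 -184.34344164   42.        ]
 [ 559.92262209 -170.85243774   42.        ]]
sockets z20 (through shelf) [[ 627.64838627 -290.59831679   20.        ]
 [ 608.67132845 -288.22912563   20.        ]
 [ 589.46824261 -285.55684207   20.        ]
 [ 569.3924989  -282.90086497   20.        ]
 [ 624.63766197 -321.92726241   20.        ]
 [ 604.34573605 -319.76186726   20.        ]
 [ 584.16563431 -316.97394322   20.        ]
 [ 564.4331664  -314.23211018   20.        ]]
```

```bash
cat >> h.py <<'E'
def ori(yaw,flip=False):
    a=np.radians(yaw+(180 if flip else 0)); c,s=np.cos(a),np.sin(a)
    return np.array([[c,s,0],[s,-c,0],[0,0,-1.]])  # tool x along yaw
E
python3 - <<'E'
from h import *
for nm,uv,z in(('burjar',[[330,297]],.07),('bowl',[[490,441]],.03),('shelfjar',[[453,240]],.1),('block',[[335,249]],.05),('tray',[[322,400]],.02),('plierstip',[[331,330]],.01)):
    print(nm,onz('top',uv,z)*1000)
for f in(0,1):
    for p,y in(((.507,-.290,.1),-6.8),((.39,-.27,.003),-6.8),((.616,.251,.2),-27.6),((.616,.251,.016),-27.6),((.513,.305,.075),-27.6)):
        q=robot.ik(p,ori(y,f)); print(f,p,None if q is None else np.round(q,1))
E
```

```text
burjar [[523.04506799 -10.33060181  70.        ]]
bowl [[ 263.83929432 -314.32164686   30.        ]]
shelfjar [[ 629.73364313 -234.32015181  100.        ]]
block [[617.48053829 -17.57776223  50.        ]]
tray [[332.41738053   0.63107217  20.        ]]
plierstip [[465.28024461 -13.17598863  10.        ]]
0 (0.507, -0.29, 0.1) [-10.6  18.5 -20.4   0.  -51.1  93.8]
0 (0.39, -0.27, 0.003) [-10.8  17.8 -39.6   0.  -32.6  94. ]
0 (0.616, 0.251, 0.2) [ 38.9  20.6  -2.8   0.  -66.6  23.5]
0 (0.616, 0.251, 0.016) [ 38.9  30.4 -13.8   0.  -45.8  23.5]
0 (0.513, 0.305, 0.075) [ 49.5  21.2 -20.2   0.  -48.6  12.9]
1 (0.507, -0.29, 0.1) [-10.6  18.5 -20.4   0.  -51.1 -86.2]
1 (0.39, -0.27, 0.003) [-10.8  17.8 -39.6   0.  -32.6 -86. ]
1 (0.616, 0.251, 0.2) [  38.9   20.6   -2.8    0.   -66.6 -156.5]
1 (0.616, 0.251, 0.016) [  38.9   30.4  -13.8    0.   -45.8 -156.5]
1 (0.513, 0.305, 0.075) [  49.5   21.2  -20.2    0.   -48.6 -167.1]
```

Run:
```python
from h import *
R=ori(-6.8)
robot.goto([.506,-.2895,.12],R); 
robot.move_gripper(.49)
print(robot.read_grip_width(), robot.read_t())
robot.servo_line([.506,-.2895,.003],speed=.1)
print(robot.read_position(),robot.read_force())
for n in('top','scene'):
    p,d=robot.grab_frame(n); p=(255*(p/255.)**.6).astype('uint8'); cv2.imwrite(f'pics/a_{n}.png',p[:,:,::-1])
    if n=='top': crop(0,p[:,:,::-1],400,210,125,115,6,'pics/a_t.png')
    else: crop(0,p[:,:,::-1],145,130,125,110,6,'pics/a_s.png')
print(robot.read_t())
```

```text
0.4882251869882583 2.6917
[ 0.50651205 -0.2896206   0.00364126] [ 1.27985019 -0.46600311  0.60599166]
4.1083
```

View pics/a_t.png

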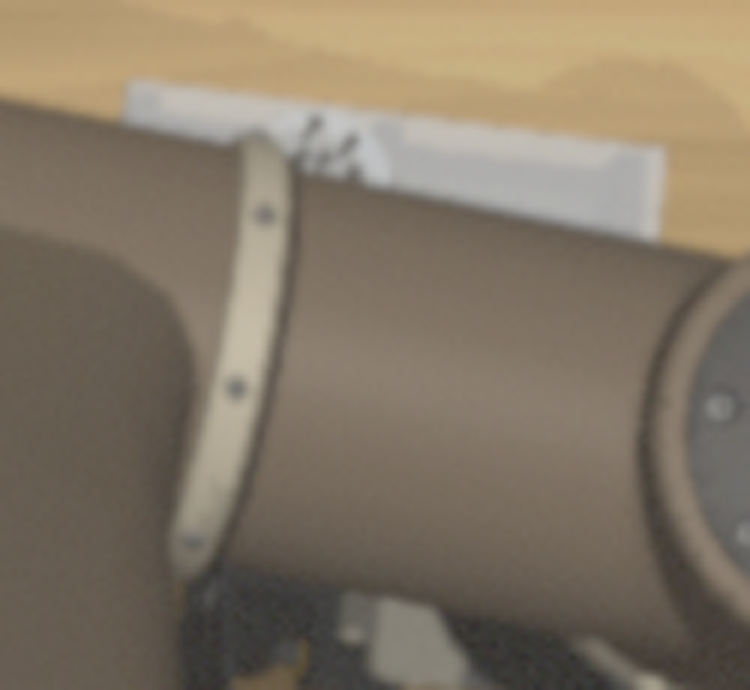

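View pics/a_s.png

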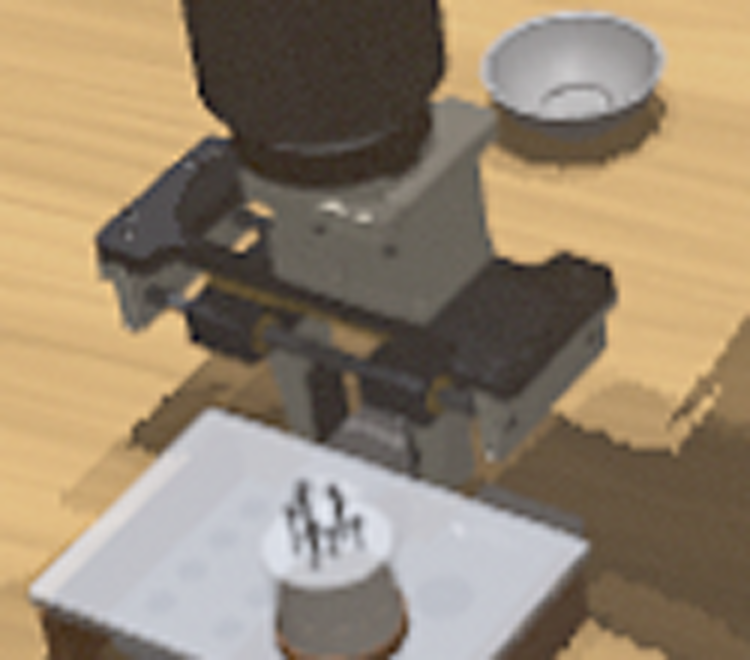

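The arm hides the grasp in the top view. In the scene crop the fingers straddle the tongue at about (370,430), and nothing is touched. Now I'll grip and drag.

Run:
```python
from h import *
robot.move_gripper(0.0)
print(robot.read_grip_width()*88, robot.read_force(), robot.read_t())
a=np.radians(-6.4); d=np.array([np.cos(a),np.sin(a),0])
p=np.array(robot.read_position()); p[2]=.003
robot.servo_line(p-.03*d,speed=.06); print(robot.read_force(),robot.read_ft_torque(),robot.read_grip_width()*88)
robot.servo_line(p-.118*d,speed=.09); print(robot.read_force(),robot.read_ft_torque(),robot.read_grip_width()*88)
robot.move_gripper(.49)
robot.servo_line(p-.118*d+[0,0,.08],speed=.2)
robot.goto([.40,-.45,.25],ori(-6.8))
print(robot.read_t())
for n in('top','scene'):
    im,dd=robot.grab_frame(n); im=(255*(im/255.)**.6).astype('uint8'); cv2.imwrite(f'pics/b_{n}.png',im[:,:,::-1]); np.save(f'b_{n}.npy',dd)
```

```text
30.05262487625025 [-0.68575941 -1.68866981  4.68686787] 4.5
[0.30288867 1.93417086 9.26865444] [0.46328464 0.40584762 0.07590945] 29.782949656076486
[ 1.59061366  1.20291644 12.44177744] [ 0.14286443 -0.45333717  0.04672118] 29.94478734441869
8.2833
```

View pics/b_top.png

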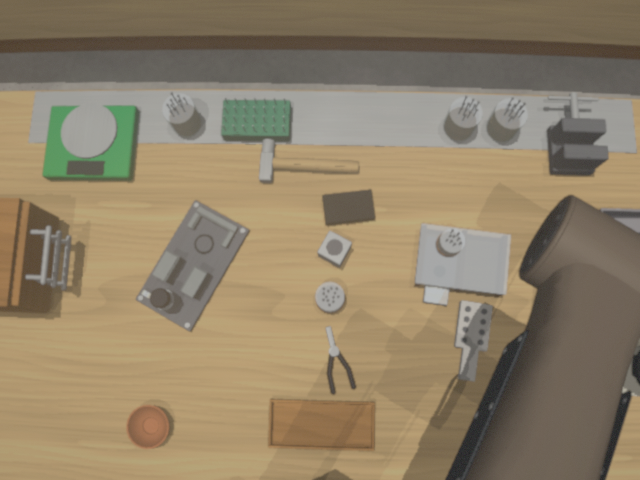

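View pics/b_scene.png

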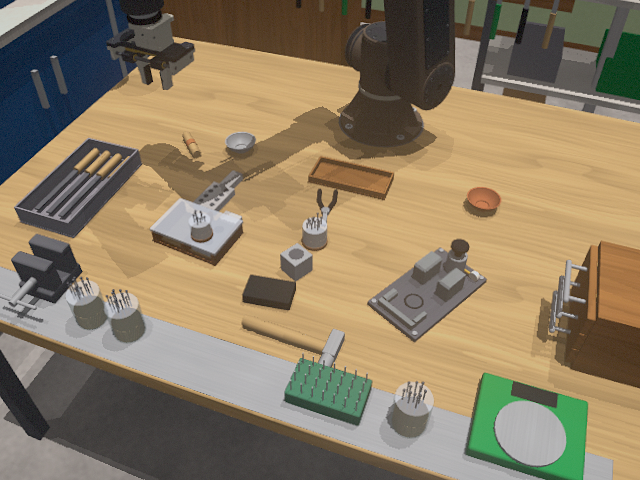

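The plate is out: its body is at (474,325) in the top view and the tongue tip is at about (468,378). The short plate is still at (436,295).

Run:
```python
from h import *
t=cv2.imread('pics/b_top.png'); crop(0,t,440,285,75,105,7,'pics/b_t.png')
s=cv2.imread('pics/b_scene.png'); crop(0,s,150,160,100,65,8,'pics/b_s.png')
```

```text
(no output)
```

View pics/b_t.png

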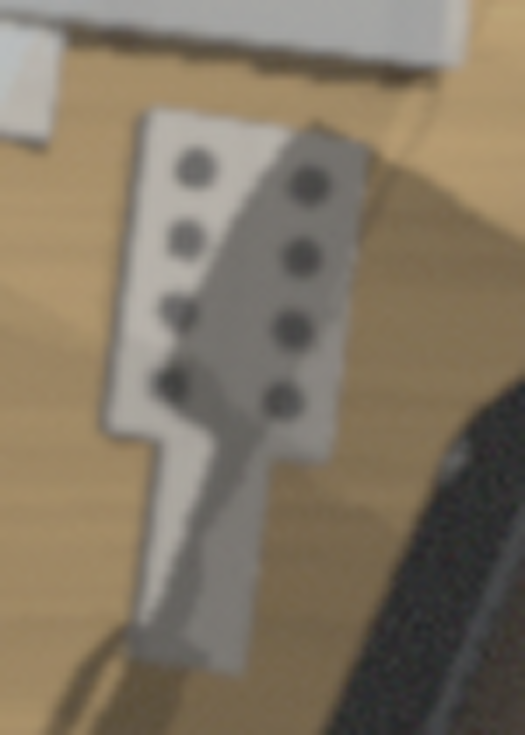

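View pics/b_s.png

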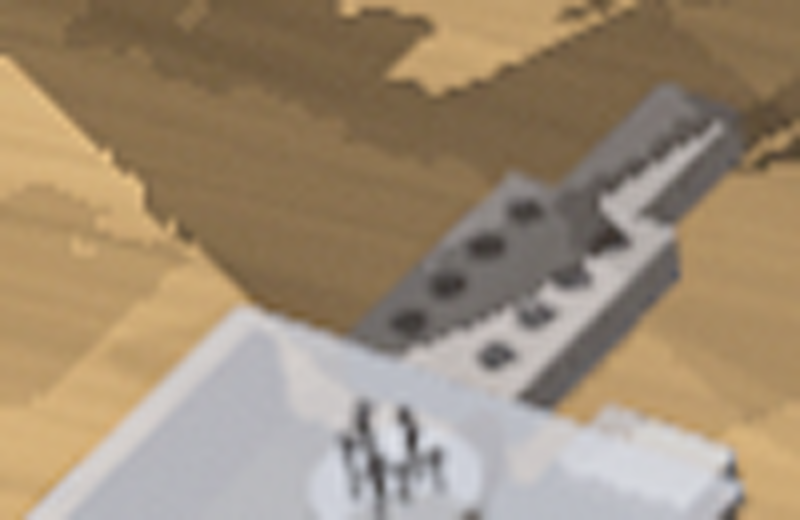

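```bash
cat >> h.py <<'E'
off=lambda pts,u,v,k:(np.array(pts,float)+.5)/k-.5+[u,v]
def fit2(M,W):
    """rigid 2D fit model->world; returns R yaw, t, resid"""
    M=np.array(M,float);W=np.array(W,float)[:,:2];m,w=M.mean(0),W.mean(0)
    H=(M-m).T@(W-w);a=np.arctan2(H[0,1]-H[1,0],H[0,0]+H[1,1])
    R=np.array([[np.cos(a),-np.sin(a)],[np.sin(a),np.cos(a)]]);t=w-R@m
    return np.degrees(a),t,np.round(W-(M@R.T+t),1)
E
python3 - <<'E'
from h import *
M=[[45,31],[45,-31],[-45,31],[-45,-31],[-105,15],[-105,-15]]
W=onz('top',off([[147,108],[370,145],[104,431],[331,463],[130,655],[241,674]],440,285,7),.02)*1000
print(fit2(M,W))
S=onz('top',off([[195,168],[185,240],[177,313],[170,383],[310,186],[301,258],[293,331],[283,402]],440,285,7),.02)*1000
print('sockets',S.mean(0), S[0]-S[3],S[4]-S[7])
W=onz('scene',off([[515,172],[680,238],[668,84],[741,118]],150,160,8),.02)*1000
print(fit2([[-45,-31],[-45,31],[-105,-15],[-105,15]],W))
S=onz('scene',off([[408,321],[448,285],[487,245],[524,211],[496,354],[535,315],[573,277],[609,238]],150,160,8),.02)*1000
print('sockets',S.mean(0),S[0]-S[3],S[4]-S[7])
E
```

```text
(np.float64(-8.338095558359138), array([ 479.62677194, -287.31918503]), array([[-0.8,  0.5],
       [-0.9, -0.2],
       [-0.5,  0.2],
       [ 0.8, -0.9],
       [ 0.9,  0.5],
       [ 0.6, -0.1]]))
sockets [ 479.53793711 -287.69916399   20.        ] [59.06756554 -7.61352249  0.        ] [59.325594   -8.42274546  0.        ]
(np.float64(-9.672624971905245), array([ 481.35247543, -289.25624433]), array([[-0.8, -0.1],
       [ 0. ,  1.3],
       [-1. , -0.4],
       [ 1.8, -0.7]]))
sockets [ 478.20934846 -289.79039251   20.        ] [ 5.87369739e+01 -9.18452499e+00  1.10134124e-13] [60.40171236 -7.74789844  0.        ]
```

Run:
```python
from h import *
R=ori(-8.2)
robot.move_gripper(.95)
robot.goto([.4625,-.2858,.12],R)
robot.servo_line([.4625,-.2858,.0042],speed=.12)
print(robot.read_position(),robot.read_force(),robot.read_t())
robot.move_gripper(0.0)
print(robot.read_grip_width()*88, robot.read_force(), robot.read_position())
robot.servo_line([.4625,-.2858,.02],speed=.05)
print(robot.read_grip_width()*88, robot.read_force(), robot.read_ft_torque())
robot.servo_line([.4625,-.2858,.18],speed=.2)
# pocket approx (589.5,265.2)+47*(.886,-.463); grip at -17 -> fixture x=30
a=np.radians(-27.6); c=np.array([.5895,.2652])+.030*np.array([np.cos(a),np.sin(a)])
robot.goto([c[0],c[1],.18],ori(-27.6))
robot.servo_line([c[0],c[1],.085],speed=.15)
print(robot.read_position(),robot.read_force(),robot.read_ft_torque(),robot.read_t())
for n in('top','scene'):
    im,dd=robot.grab_frame(n); im=(255*(im/255.)**.6).astype('uint8'); cv2.imwrite(f'pics/c_{n}.png',im[:,:,::-1])
    if n=='top': crop(0,im[:,:,::-1],130,190,130,145,4,'pics/c_t.png')
    else: crop(0,im[:,:,::-1],360,220,135,120,5,'pics/c_s.png')
```

```text
[ 0.46303553 -0.28606471  0.00484986] [ 0.07323816  0.46990799 -0.00627354] 11.2333
61.93709351337332 [-1.81773595  0.02665679  3.77616686] [ 0.46276543 -0.28596327  0.00465573]
62.2402769107141 [-0.61788681  0.28822693 -2.70266947] [-0.0669366   0.14564712  0.04192241]
[0.61690811 0.25141573 0.08599182] [-0.41094468  0.14738485 -3.78921091] [-0.02356267  0.06858946 -0.00928639] 15.9333
```

View pics/c_t.png

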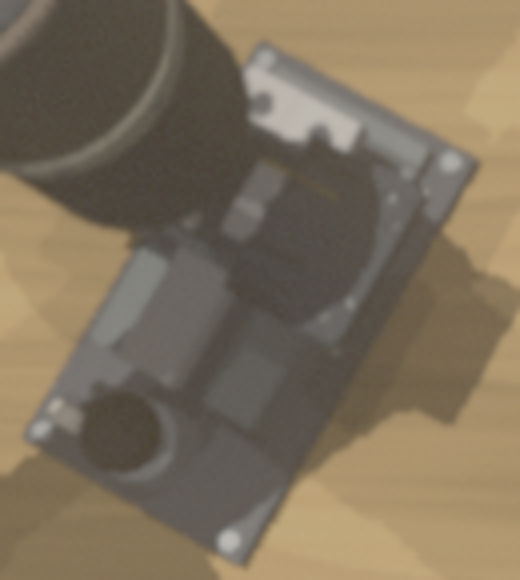

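View pics/c_s.png

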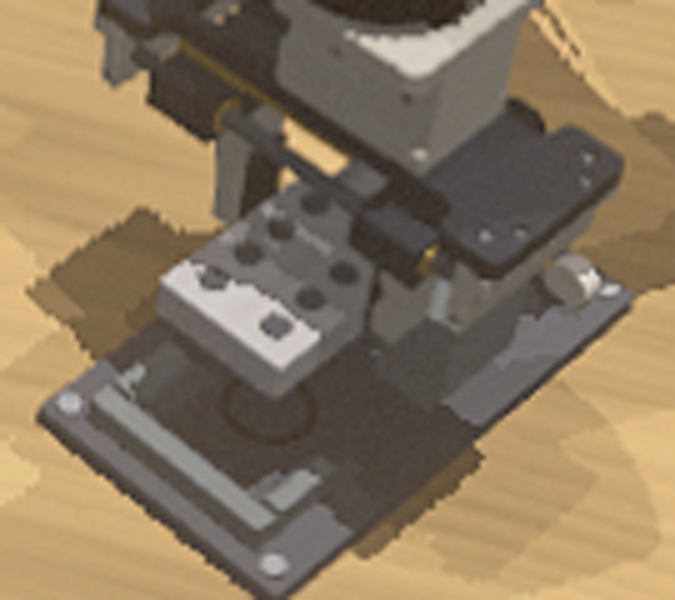

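Run:
```python
from h import *
i=cv2.imread('pics/c_scene.png'); crop(0,i,375,260,75,75,10,'pics/c_s2.png')
i=cv2.imread('pics/c_top.png'); crop(0,i,180,195,75,75,10,'pics/c_t2.png')
```

```text
(no output)
```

View pics/c_s2.png

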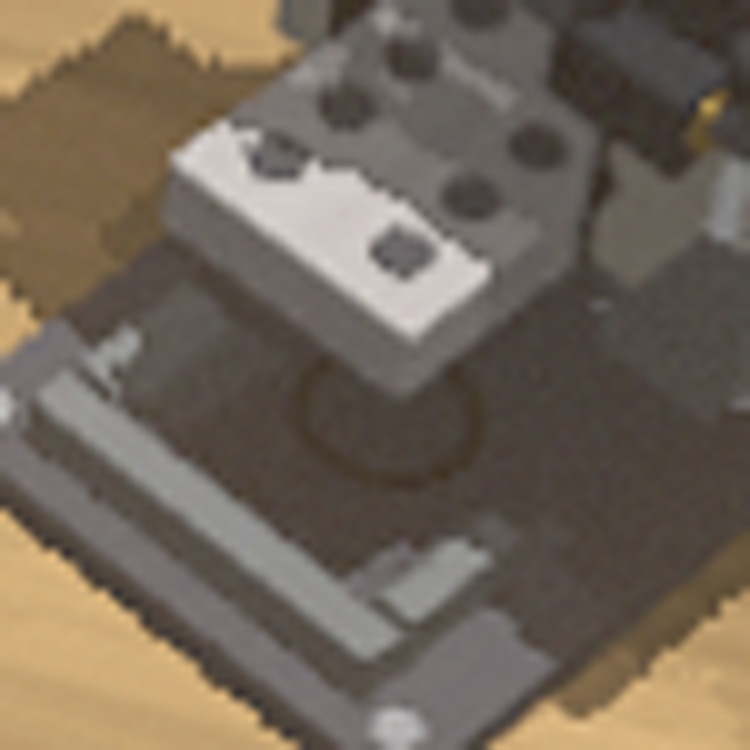

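View pics/c_t2.png

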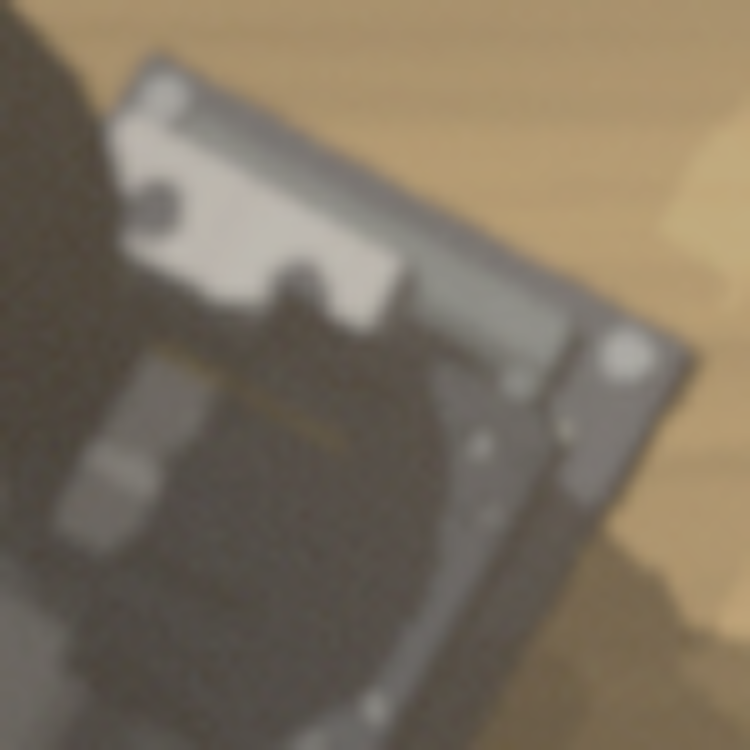

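Run:
```python
from h import *
a=np.radians(-27.6); Rm=np.array([[np.cos(a),np.sin(a)],[-np.sin(a),np.cos(a)]])
C=np.array([589.5,265.2]); tofix=lambda P:np.round((P[:,:2]*1000-C)@Rm.T,1)
zt=.0860-.0046+.020; zb=zt-.02
print('scene plate top corners (y-,y+)',tofix(onz('scene',off([[172,157],[412,338]],375,260,10),zt)),'bottom',tofix(onz('scene',off([[165,212],[400,393]],375,260,10),zb)))
print('expected grip @30 -> end at 30+62=92, y +-31')
print('scene wall outerL innerL innerR outerR',tofix(onz('scene',off([[38,392],[70,370],[405,632],[372,658]],375,260,10),.026)))
print('scene base corners',tofix(onz('scene',off([[38,366],[272,556],[632,250],[400,88]],360,230,5),.012)))
# side wall tops scene0 : +y (z26) 
print('scene side walls y+: ',tofix(onz('scene',off([[385,595],[412,622],[490,558],[462,535]],375,260,10),.026)))
print('scene ring centre',tofix(onz('scene',off([[269,355]],360,230,5),.012)),'top',tofix(onz('top',off([[296,216]],130,190,4),.012)))
print('top plate corner y-',tofix(onz('top',off([[405,258],[112,118]],180,195,10),zt)))
print('top wall outL,outR,inR,inL',tofix(onz('top',off([[285,67],[428,145],[420,165],[275,85]],130,190,4),.026)))
print('top base',tofix(onz('top',off([[262,42],[480,162],[245,565],[25,437]],130,190,4),.012)))
# cheeks tops z55 in both
print('top cheeks y+',tofix(onz('top',off([[150,244],[197,266],[138,363],[92,341]],130,190,4),.055)))
print('top cheeks y-',tofix(onz('top',off([[263,309],[306,331],[249,433],[205,408]],130,190,4),.055)))
print('scene cheeks y-',tofix(onz('scene',off([[272,172],[317,208],[411,143],[362,108]],360,230,5),.055)))
print('scene cheeks y+',tofix(onz('scene',off([[393,252],[443,294],[532,222],[483,188]],360,230,5),.055)))
```

```text
scene plate top corners (y-,y+) [[ 91.  -29.7]
 [ 91.2  31.8]] bottom [[ 88.  -31.7]
 [ 88.6  29.7]]
expected grip @30 -> end at 30+62=92, y +-31
scene wall outerL innerL innerR outerR [[103.  -45.8]
 [ 93.9 -45.4]
 [ 93.9  44.5]
 [103.5  44.4]]
scene base corners [[ 118.4  -61. ]
 [ 119.1   66.1]
 [-114.6   65. ]
 [-116.5  -63.9]]
scene side walls y+:  [[89.9 35.8]
 [91.  43.8]
 [67.6 43.8]
 [67.3 36.2]]
scene ring centre [[43.9 -1.3]] top [[44.8  0.9]]
top plate corner y- [[ 91.8 -28.6]
 [ 88.2  34.1]]
top wall outL,outR,inR,inL [[106.2  41.3]
 [106.5 -42.5]
 [ 95.9 -44.1]
 [ 95.8  40.9]]
top base [[ 113.4   63. ]
 [ 113.2  -66.4]
 [-116.3  -66.4]
 [-117.    63. ]]
top cheeks y+ [[ -4.3  44.4]
 [ -2.3  18.4]
 [-56.5  19. ]
 [-58.5  44.4]]
top cheeks y- [[ -4.6 -20.7]
 [ -3.6 -44.4]
 [-58.9 -45.7]
 [-59.1 -20.9]]
scene cheeks y- [[ -0.6 -45.4]
 [  1.  -19.6]
 [-56.6 -17.1]
 [-57.2 -44.2]]
scene cheeks y+ [[ -3.4  17. ]
 [ -0.9  44.9]
 [-58.6  45. ]
 [-58.7  19.5]]
```

```bash
cat >> h.py <<'E'
FA=np.radians(-27.6); FX=np.array([np.cos(FA),np.sin(FA),0]); FY=np.array([-np.sin(FA),np.cos(FA),0])
C0=np.array([.5895,.2652,0])
E
python3 - <<'E'
from h import *
p=C0+.030*FX-.0005*FY
for z in (.070,.060,.053,.046,.040,.035):
    robot.servo_line(p+[0,0,z],speed=.05)
    f=np.array(robot.read_force()); print(z,np.round(robot.read_position(),4),'fx %.1f fy %.1f fz %.1f'%(f@FX,f@FY,f[2]),np.round(robot.read_ft_torque(),2))
    if abs(f@FX)>5 or abs(f@FY)>5 or f[2]>3: break
print(robot.read_t())
for n in('top','scene'):
    im,dd=robot.grab_frame(n); im=(255*(im/255.)**.6).astype('uint8'); cv2.imwrite(f'pics/d_{n}.png',im[:,:,::-1])
    if n=='top': crop(0,im[:,:,::-1],180,195,75,75,10,'pics/d_t.png')
    else: crop(0,im[:,:,::-1],375,260,75,75,10,'pics/d_s.png')
E
```

```text
0.07 [0.6156 0.2507 0.0695] fx -0.7 fy 0.1 fz -3.4 [-0.05  0.13  0.  ]
0.06 [0.6155 0.2506 0.0594] fx -0.3 fy 0.9 fz -3.5 [-0.02  0.13 -0.02]
0.053 [0.6156 0.2506 0.0525] fx -1.0 fy -0.3 fz -3.5 [-0.07  0.13  0.02]
0.046 [0.6155 0.2506 0.0455] fx -0.2 fy -0.6 fz -4.1 [-0.11  0.21  0.01]
0.04 [0.6156 0.2506 0.0395] fx 0.6 fy 0.3 fz -3.5 [-0.08  0.11 -0.01]
0.035 [0.6156 0.2506 0.0346] fx -0.2 fy -0.9 fz -4.9 [-0.1   0.12 -0.01]
17.9333
```

View pics/d_s.png

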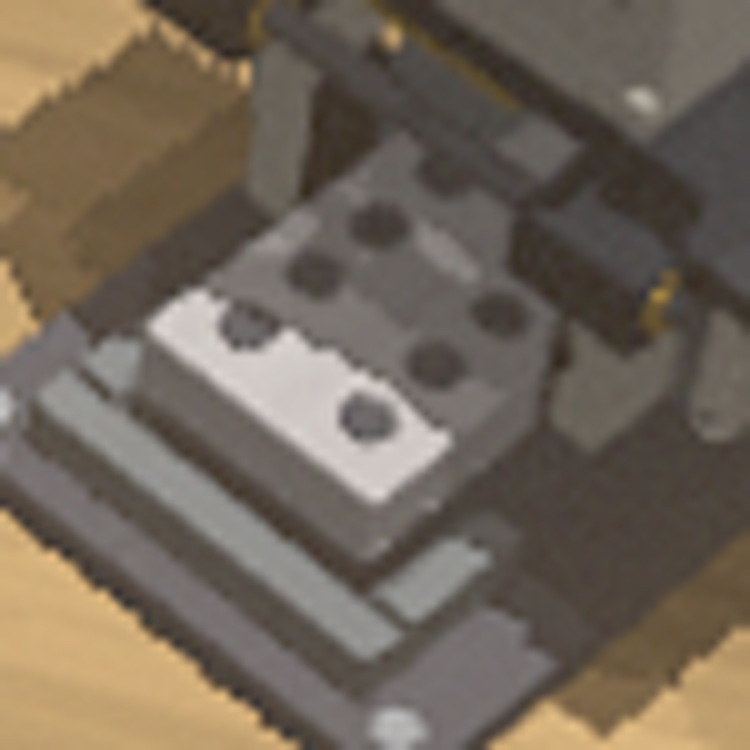

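View pics/d_t.png

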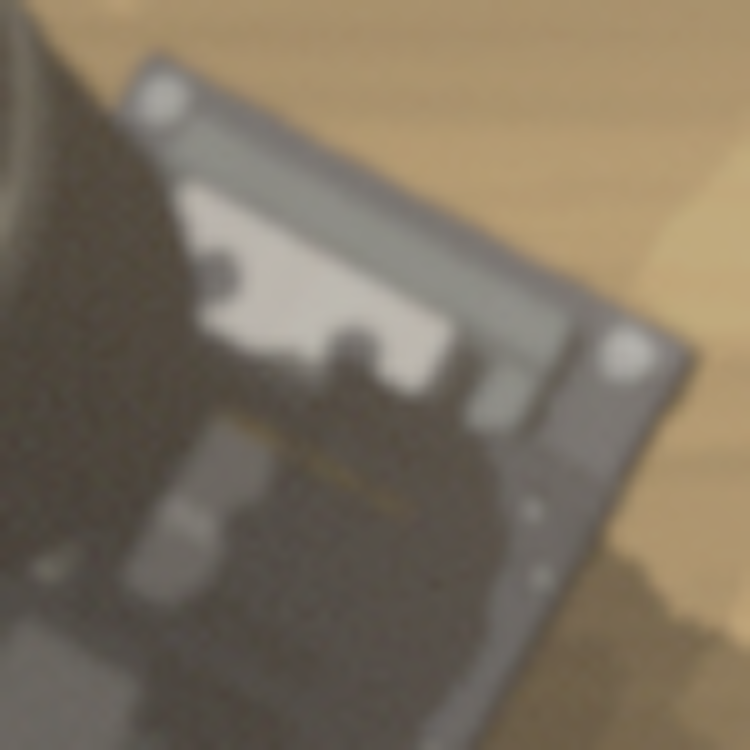

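Run:
```python
from h import *
a=FA; Rm=np.array([[np.cos(a),np.sin(a)],[-np.sin(a),np.cos(a)]])
tofix=lambda P:np.round((P[:,:2]-C0[:2])@Rm.T*1000,1)
zt=.0346-.0046+.02
print(tofix(np.array([robot.read_position()])))
print('scene top L,R',tofix(onz('scene',off([[148,325],[378,503]],375,260,10),zt)),'bot R',tofix(onz('scene',off([[372,560]],375,260,10),zt-.02)))
print('top R, edge',tofix(onz('top',off([[455,322],[178,180]],180,195,10),zt)))
print('top wall inner edge in d', tofix(onz('top',off([[560,365],[200,178],[575,325],[190,125]],180,195,10),.026)))
```

```text
[[30.  -0.5]]
scene top L,R [[ 90.  -30.5]
 [ 90.2  30.4]] bot R [[88.  30.1]]
top R, edge [[ 91.3 -29.5]
 [ 89.4  33.2]]
top wall inner edge in d [[ 96.4 -45.9]
 [ 94.4  37.2]
 [104.9 -44.4]
 [102.8  44.7]]
```

Run:
```python
from h import *
p=C0+.0298*FX-.0009*FY
z=.032
f0=-3.7
while z>.0135:
    robot.servo_line(p+[0,0,z],speed=.02)
    f=np.array(robot.read_force()); print('%.4f'%z,np.round(robot.read_position(),4),'fx %.1f fy %.1f fz %.1f'%(f@FX,f@FY,f[2]),np.round(robot.read_ft_torque(),2), '%.1f'%(88*robot.read_grip_width()))
    if abs(f@FX)>8 or abs(f@FY)>8 or f[2]>4: break
    z-=.0015 if z>.0185 else .0007
print(robot.read_t())
im,dd=robot.grab_frame('scene'); im=(255*(im/255.)**.6).astype('uint8'); crop(0,im[:,:,::-1],375,245,85,85,9,'pics/e_s.png')
```

```text
0.0320 [0.6154 0.2505 0.0318] fx 0.4 fy -0.5 fz -3.6 [-0.07  0.14  0.01] 62.1
0.0305 [0.6155 0.2506 0.0304] fx 0.4 fy -0.6 fz -4.1 [-0.08  0.12 -0.03] 61.8
0.0290 [0.6154 0.2505 0.0288] fx 0.3 fy -0.3 fz -4.1 [-0.08  0.13 -0.04] 62.2
0.0275 [0.6154 0.2505 0.0274] fx -0.3 fy 0.4 fz -3.5 [-0.07  0.13  0.06] 62.0
0.0260 [0.6154 0.2505 0.0258] fx -0.3 fy -0.8 fz -4.7 [-0.02  0.1   0.01] 62.1
0.0245 [0.6154 0.2505 0.0243] fx -0.0 fy -0.5 fz -3.5 [-0.1   0.11  0.04] 61.8
0.0230 [0.6154 0.2505 0.0229] fx -0.0 fy -0.2 fz -3.6 [-0.07  0.13 -0.06] 62.1
0.0215 [0.6154 0.2505 0.0214] fx -0.3 fy -0.0 fz -3.7 [-0.12  0.16  0.  ] 62.0
0.0200 [0.6154 0.2505 0.0198] fx -1.1 fy 0.2 fz -3.8 [-0.02  0.1   0.02] 61.9
0.0185 [0.6154 0.2505 0.0184] fx 0.4 fy 0.1 fz -4.8 [-0.1   0.16  0.02] 62.3
0.0178 [0.6155 0.2506 0.0177] fx 0.3 fy 0.1 fz -4.2 [-0.12  0.15 -0.01] 61.9
0.0171 [0.6155 0.2506 0.017 ] fx 0.1 fy 0.5 fz -4.6 [-0.04  0.11 -0.01] 62.2
0.0164 [0.6156 0.2507 0.0167] fx -1.0 fy -0.5 fz -0.2 [-0.16  0.53 -0.03] 61.8
0.0157 [0.6156 0.2506 0.0167] fx -1.6 fy -2.5 fz 4.9 [-0.43  1.37 -0.02] 61.9
21.5833
```

View pics/e_s.png

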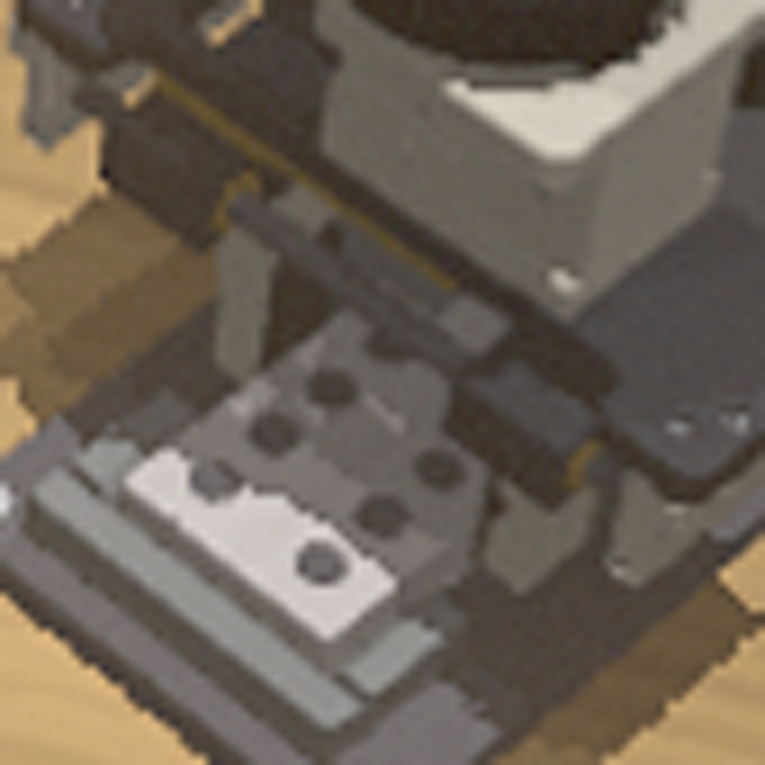

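The plate touched down at TCP z = 16.7 mm, which puts its underside at the expected 12.1 mm floor height, with no lateral load. In the picture it lies inside the pocket walls. Now I'll let go of it and look.

Run:
```python
from h import *
p=C0+.0298*FX-.0009*FY
robot.servo_line(p+[0,0,.0165],speed=.02); print(robot.read_force())
robot.move_gripper(.95)
print(robot.read_grip_width()*88,robot.read_force())
robot.servo_line(p+[0,0,.06],speed=.08)
robot.servo_line(p+[0,0,.16],speed=.2)
robot.goto([.50,-.02,.30],ori(-27.6))
robot.move_gripper(0.0)
print(robot.read_t(),robot.read_force(),robot.read_grip_width())
for n in('top','scene'):
    im,dd=robot.grab_frame(n); np.save(f'f_{n}.npy',dd); im=(255*(im/255.)**.6).astype('uint8'); cv2.imwrite(f'pics/f_{n}.png',im[:,:,::-1])
    if n=='top': crop(0,im[:,:,::-1],130,190,130,145,4,'pics/f_t.png')
    else: crop(0,im[:,:,::-1],360,230,135,115,5,'pics/f_s.png')
```

```text
[-1.18376228  1.25904622  1.50681133]
83.68561658076631 [-0.10570892  0.05623247 -0.1909645 ]
26.45 [ 0.01025791  0.05558285 -0.76089057] 0.0014838161511080868
```

View pics/f_t.png

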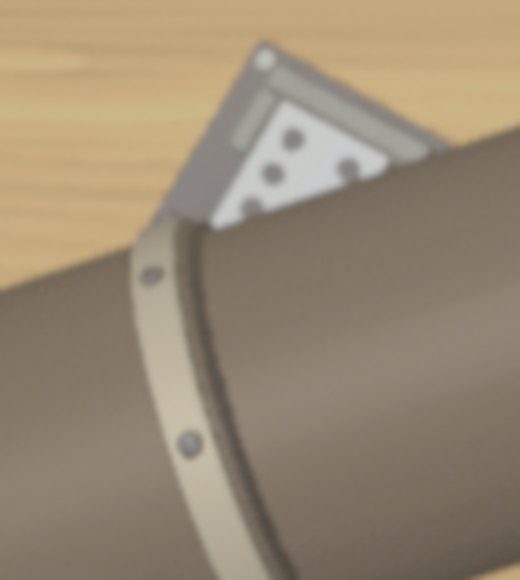

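View pics/f_s.png

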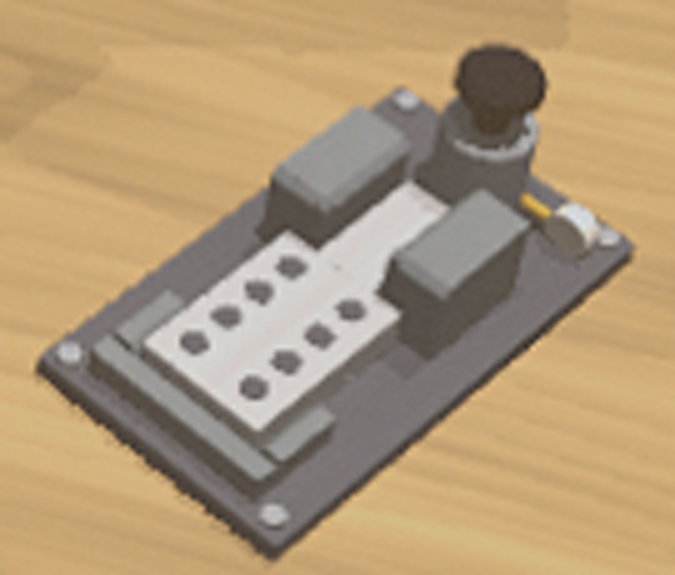

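Scene crop: the plate lies square in the pocket, tongue between the cheeks (about (380,225)), top face evenly lit. I'll check its height and tilt from depth, then press the pump.

Run:
```python
from h import *
d=np.load('f_scene.npy')
poly=off([[175,342],[285,245],[300,250],[350,280],[380,315],[262,412]],360,230,5).astype(np.int32)
m=np.zeros((480,640),np.uint8); cv2.fillPoly(m,[poly],1); v,u=np.nonzero(m)
P=bydepth('scene',d,np.c_[u,v]); A=np.c_[P[:,:2]-P[:,:2].mean(0),np.ones(len(P))]
k=np.linalg.lstsq(A,P[:,2],rcond=None)[0]; print('plate z mm',k[2]*1000,'tilt deg',np.degrees(k[:2]))
poly=off([[70,390],[270,545],[290,525],[90,375]],360,230,5).astype(np.int32)
b=off([[540,330],[480,380],[520,350],[60,368],[265,535]],360,230,5); print('base z',bydepth('scene',d,np.round(b))[:,2]*1000)
q=C0-.086*FX-.0008*FY
print(np.round(robot.ik([q[0],q[1],.12],ori(-27.6)),1))
robot.goto([q[0],q[1],.125],ori(-27.6))
robot.servo_line(q+[0,0,.094],speed=.1); print(robot.read_position(),robot.read_force(),robot.read_t())
z=.09
while z>.066:
    robot.servo_line(q+[0,0,z],speed=.03)
    f=robot.read_force(); print('%.4f %.4f'%(z,robot.read_position()[2]),np.round(f,1))
    if f[2]>16: break
    z-=.002
robot.dwell(.8)
print(robot.read_position(),robot.read_force(),robot.read_t())
im,dd=robot.grab_frame('scene'); im=(255*(im/255.)**.6).astype('uint8'); crop(0,im[:,:,::-1],360,190,145,135,5,'pics/g_s.png')
```

```text
plate z mm 33.116779527700906 tilt deg [42.86042149 24.46526916]
base z [ 1.42167531  6.33266591  0.35829691 11.65996681 10.9152923 ]
[ 49.4  18.3 -17.6   0.  -54.1  13. ]
[0.51324238 0.30381467 0.09423538] [-0.13095612 -0.96934569  0.92067079] 28.3917
0.0900 0.0902 [ 0.4 -0.   0.8]
0.0880 0.0884 [1.  0.3 1.6]
0.0860 0.0862 [1.3 0.5 3.2]
0.0840 0.0841 [1.3 1.  3.8]
0.0820 0.0821 [1.6 0.6 3.5]
0.0800 0.0801 [1.8 1.2 4.3]
0.0780 0.0782 [2.3 1.5 4.5]
0.0760 0.0763 [2.3 2.  5.2]
0.0740 0.0743 [2.3 2.4 6.6]
0.0720 0.0732 [-0.3  1.2 12.7]
0.0700 0.0730 [-5.5 -1.  25.8]
[0.51341603 0.30464962 0.07301056] [-5.43663455 -1.92509936 26.46516876] 31.975
```

View pics/g_s.png

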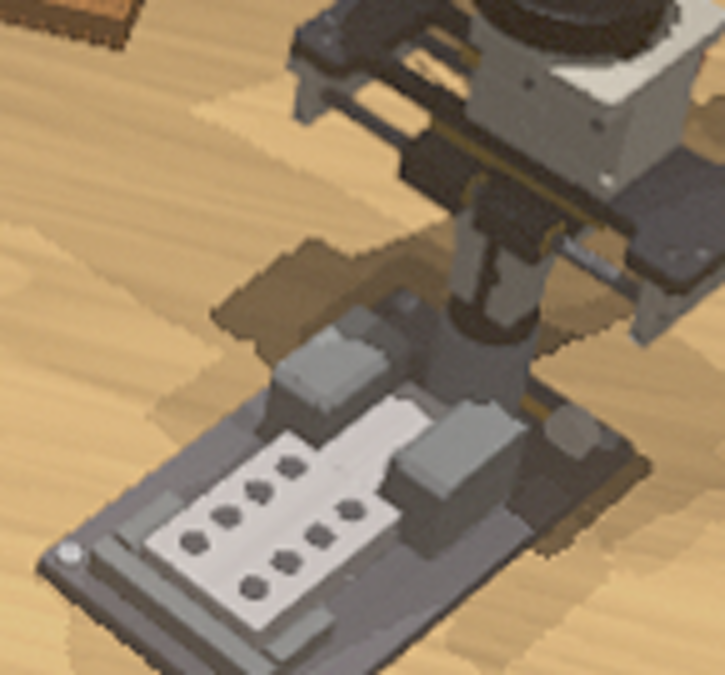

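The knob is on its stop: TCP at 73.0 mm is 16 mm of travel, and force jumps to 26 N. It has been held for more than 0.8 s. I'll let it come up and look again. My tilt fit gave a nonsense 43°, so I'll redo it robustly.

Run:
```python
from h import *
q=C0-.086*FX-.0008*FY
robot.servo_line(q+[0,0,.095],speed=.04); print(robot.read_force())
robot.servo_line(q+[0,0,.16],speed=.2)
robot.goto([.38,-.30,.30],ori(-27.6)); 
print(robot.read_t(),robot.read_force())
for n in('top','scene'):
    im,dd=robot.grab_frame(n); np.save(f'i_{n}.npy',dd); im=(255*(im/255.)**.6).astype('uint8'); cv2.imwrite(f'pics/i_{n}.png',im[:,:,::-1])
    if n=='top': crop(0,im[:,:,::-1],130,190,130,145,4,'pics/i_t.png')
    else: crop(0,im[:,:,::-1],360,230,135,115,5,'pics/i_s.png')
print(robot.read_t())
d=np.load('i_scene.npy')
for a in([[195,330],[260,270],[225,300],[240,370],[330,322],[280,340],[310,290],[350,250],[400,210]]):
    c=np.round(off([a],360,230,5))[0].astype(int)
    o,r=ray('scene',[c]); w=d[c[1]-1:c[1]+2,c[0]-1:c[0]+2]; print(a,np.round((o+r*np.median(w))*1000,1),np.round(np.ptp(w)*1000,1))
for a in([[495,75]]):
    c=np.round(off([a],360,230,5))[0].astype(int); print('knob',bydepth('scene',d,[c])*1000)
```

```text
[0.14019123 0.26168794 0.15909811]
35.5417 [-0.34117887 -0.6138278   0.25321978]
35.6417
[195, 330] [[642.9 215.   31.8]] 10.2
[260, 270] [[602.9 232.2  32.3]] 10.9
[225, 300] [[622.3 222.4  30.8]] 8.5
[240, 370] [[656.8 237.2  31.6]] 10.9
[330, 322] [[618.9 265.3  31.8]] 6.8
[280, 340] [[634.5 248.5  29.9]] 8.2
[310, 290] [[605.5 254.   31.3]] 8.5
[350, 250] [[577.7 264.7  30.7]] 8.9
[400, 210] [[548.9 279.7  31.3]] 7.6
knob [[517.00145642 304.00491452  90.27612851]]
```

View pics/i_t.png

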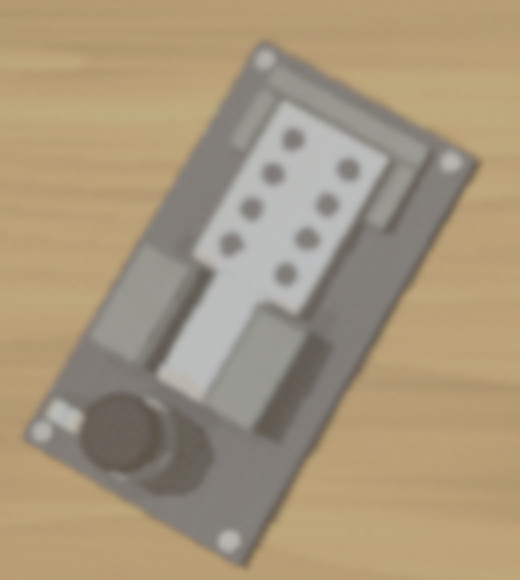

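View pics/i_scene.png

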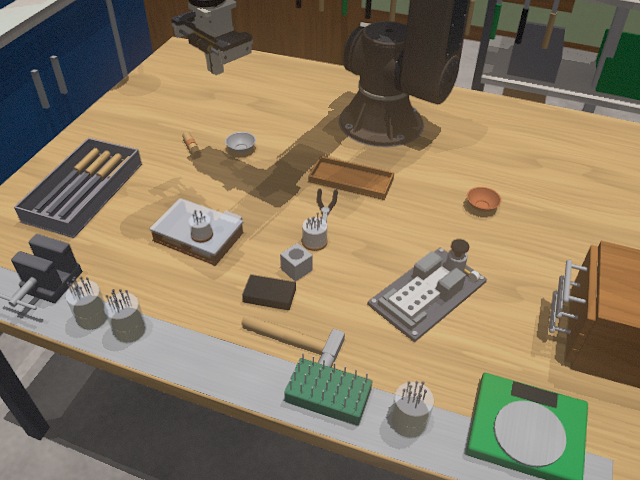

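View pics/i_top.png

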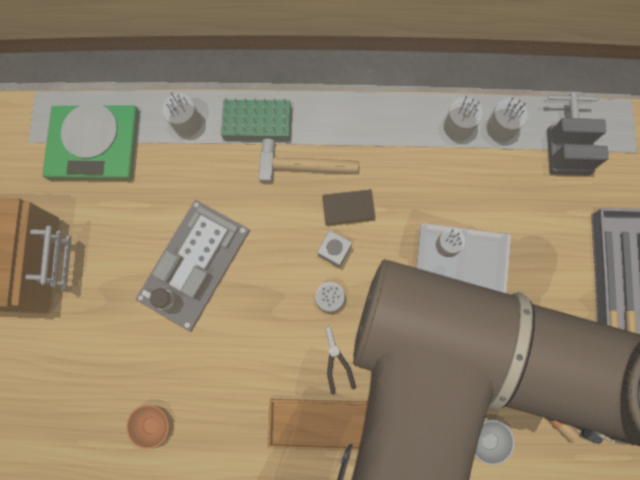

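All plate patches read about 30–32 mm from end to end, where 32 is expected, so the plate is flat and home. The knob is back at about 90 mm, its starting height. In both views the riser, short plate, jars, block, pliers and hammer are where they began. Handing in.

Run:
```python
from rig import robot
robot.job_done(); print(robot.read_t())
```

```text
the job is handed in; nothing more can be done
the job is handed in; nothing more can be done
```

The carrier plate is seated in the fixture pocket and released, and the pump was then pushed to its stop and has come back up. I handed the job in at about 36 s of the 64 s.

- **Drawing it out:** I gripped the tongue across its width and dragged the plate 118 mm straight out of the bay. I then let go and took hold of the body near its centre of mass.
- **Seating:** I lowered it in small steps with the force watched. It touched down with its underside at 12.1 mm, against an expected 12, with no side load worth noting. After release, all nine depth patches on body and tongue read 29.9–32.3 mm (expected 32). The plate looked parallel to the pocket walls in the pictures.
- **Pump:** with the plate seated, I pressed the knob with the shut fingers. They stopped at 73.0 mm, which is the full 16 mm of travel, where the force rose to about 26 N. I held it for 0.8 s and released it; the knob read about 90 mm afterwards (up is 89).
- **Rest of the bench:** the other plate and everything else look unmoved in the final pictures. The arm hid part of the riser in the last top view, so the short plate was checked there in the scene view only.

Two checks disagreed. The two cameras differed by 1–5 mm on the fixture's position, so I lined the plate up against the pocket walls within each view. A first tilt fit on the plate's depth gave a meaningless 43°, most likely from noisy pixels, and I used the nine-patch heights instead.

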